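# Tuck the bread box's closing tab under its lip

### The job

Close up the wooden bread box: push its black tab over until it lies flat on the lid and, keeping it pressed down with the fingertips, push it along until its edge is tucked well beneath the metal lip, then let go so that the lip holds it down. Only touch and push, grip nothing: do not lift the box or shove it out of its place, and leave the jars and the tin beside it undisturbed.

Things in the scene. Friction and masses are not known exactly. Their poses are not given: they have to be found in the camera images.
- bread_box: Low wooden box, 150 (x) x 130 (y) x 60 mm high, lid shut, about 2 kg, loose on the table. Origin: centre of its underside; z up; its +x is the way the tab is pushed to be tucked (from the hinge towards the lip), -x its front. Tab, hinge and lip lie on the middle line (y = 0) of the flat top, z = 60 mm.
- tab_hinge (a point): Middle of the tab's hinge pin, 4 mm above the box's top; axes as the box's. The pin runs along the box's y and slides up to 18 mm along the box's +x; at the start it is at the front end, x = -58 mm in the box's frame. Two steel guides, 9 mm high, stand on the top either side of it at y = +-38.5 mm, x = -71 to -27 mm.
- tab_edge (a point): Middle of the tab's free edge, 70 mm from the pin. The tab is a stiff black plate 60 mm wide, 4 mm thick, centred on the pin line. On its front face (the upper one once flat) a thumb rib runs across its width 42 to 46 mm from the pin, 8 mm above the face. Between pin and rib is a bare space of about 38 mm where fingertips can press it flat and then push against the rib.
- lip_mouth (a point): Middle of the opening under the retaining lip, 5.5 mm above the box's top, x = 18 mm in the box's frame. The lip is a fixed steel bridge 84 mm wide, x = 18 to 40 mm, its underside 11 mm and its top 15 mm above the box's top. The edge of the flat tab is 6 mm short of it with the hinge at the front, and 12 mm under it with the hinge fully home.
- tab_fold (a joint): Fold angle of the tab (rad): 0 flat on the lid with its edge towards the lip (hard stop), 1.57 upright, 2.1 leaning back over the box's front. Left alone it stands (1.2 to 1.8). It is springy: let go when flat but not tucked it springs up again; holding it flat takes about 0.03 N m. Tucked and let go it rests against the lip's underside at about 0.07.
- hinge_slide (a joint): How far the hinge has been slid towards the lip (m): 0 at the front, 0.018 fully home (hard stops). It stays where it is left; about 3 N move it. If it is slid forward before the tab is flat, the edge lands on top of the lip.
- jam_jar: Jar with a lid, 62 mm across, 86 mm high, standing beside the box. Origin: centre of its underside.
- food_tin: Tin can, 57 mm across, 72 mm high, standing beside the box. Origin: centre of its underside.
- spice_jar: Slim spice jar, 42 mm across, 96 mm high, standing on the step (55 mm high) behind the box. Origin: centre of its underside.
Mind the look-alikes: they are no part of the job. Of the things that look like the bread_box, the larger one is meant.

How it is judged:
By the outcome, as a careful person would: the job done as asked, in the order asked, and still so for the second after the job is handed in, with the robot touching nothing.
It also fails if it takes over 35 s, if anything falls off the work surface, if the arm or the gripper's body presses on something with over 40 N, if the wrist force passes 120 N, or if a joint passes its speed limit or range.

### The arm

A 6-joint arm with a two-finger parallel gripper is mounted at the origin on a cart in front of the work surface, level with it; the furniture and walls round the work are solid. World frame = base frame: x ahead of the robot, y to its left, z up, the work surface at z = 0. Lengths are in m, angles in rad, forces in N, time in s.
With the tool pointing down it reaches from about 0.4 to 0.925 m from the base axis. Payload 3.4 kg.
Tool frame: the origin (TCP) lies between the finger pads; the fingertips stand 17 mm ahead of it and the grasp point (between the pads) lies 2 mm behind it (env.nose_length is the distance from the TCP to the fingertips, in m); z points along the fingers, y is the line along which they close (so a half turn about z gives the same grasp; the last joint's range is limited). The gripper opens to 85 mm and grips with 20 to 120 N. Pads are 22 mm wide; open, the fingers measure 114 mm over their backs; the gripper's body (76 mm by 85 mm) begins 54 mm behind the grasp point. The pads swing forward as they close: fully open they stand 13 mm farther back than shut.
Start: joints at [-1.282, 0.307, 1.506, -0, 1.328, -0.073], TCP at [0.204, -0.538, 0.248] pointing down, gripper open.
Joint ranges: [-3.12, 3.12], [-1.05, 2.28], [0.14, 2.33], [-1.42, 4.57], [0.1, 2.73], [-2.68, 2.68]. Speed limits (rad/s): [2.57, 2.57, 3.14, 3.14, 3.14, 3.14].

### API

Orientations are given as a unit quaternion [w, x, y, z].
In Python, from rig import env gives the robot as it stands. Calls block until the motion is done:
- env.move_to(position, orientation): joint-space move of the TCP to a pose.
- env.move_linear(position, frame=None, vel=0.15): straight line of the TCP; frame=None keeps the orientation; vel is the mean speed in m/s.
- env.goto_joints(angles): joint-space move.
- env.grip(opening): finger opening in m; the grip force is fixed at half the most; returns when the fingers have stopped.
- env.dwell(seconds).
- env.inverse_kinematics(position, orientation): joint angles nearest the present ones, or None.
- env.read_camera(name): name is "scene" or "top" or "wrist"; returns a dict with "img" (420x560x3 uint8, red, green, blue), "z_map" (420x560 float32, m along the optical axis (not along the pixel's ray), 0 where there is no reading), "vertical_fov" (degrees; the focal length in pixels is half the picture's height over the tangent of half this angle, whatever the lens; pixels are square), "cx", "cy" (the principal point, pixels), "extrinsics" (4x4, takes a point from world to camera coordinates). Camera axes: x right, y up, looking along -z (the intrinsics and any distortion apply to the point x, -y, -z); pixel columns grow to the right and rows downward; lengths in m; the calibration is good to about 2 mm. The wrist camera is an equidistant fisheye: a pixel r from the principal point sees the ray r / f radians off the axis. A picture is of the moment at which its call begins.
A pose or a line that the arm cannot do raises env.IKError and nothing moves.
- env.close_job(): hands the job in; it is judged then, once.
Trained networks look in a picture, given as the dict that the camera call returned (one of the last four; its "shot" number tells which), for a name from the list of things; names that differ only in an ending like _2 or _b are one class to them, and where a whole thing is asked for, a point or a joint stands for the part that bears it (a point fixed in the world has none). Each returns a list of dicts, best first, with "p" (0 to 1); they miss things now and then, are a little off and sometimes report something else, mostly with a low value. They report only what shows in the picture. A call takes as long as a camera call. They do not tell look-alikes from the thing itself.
- env.outline_of(target, picture): "mask" (420x560 bool, what is visible of it) and "xy" ([column, row] in pixels, amid what is visible of it).
Readings, each from a call of its own:
- env.get_t(): time.
- env.get_q(): joint angles.
- env.get_dq(): joint speeds.
- env.get_joint_torque(): joint torques, N m.
- env.get_eef_pos(): TCP position.
- env.get_tool_rot(): TCP orientation.
- env.get_force(): force on the tool from outside, world axes, zero at the start.
- env.get_torque(): the same for the moment, N m.
- env.get_gripper_width(): finger opening in m.
- env.get_finger_force(): force on a finger pad.
Only numpy, scipy, OpenCV 4.12 (cv2) and the standard library are available. Lean on these libraries where they do the work, as an engineer would, in place of code of your own. Each camera call takes 0.05 s, during which the arm holds its last target. There are 200 camera calls.

## Working session

There is one attempt and no reset: what is moved stays moved. The work goes in short steps, each a Python script; the robot and the scene stay as the last script left them, time stands still between calls to the robot, and variables do not carry over. Pictures are saved under pics/ and viewed, at most 10 in all, crops included, and the job is handed in when it is done.

```bash
mkdir -p pics; cat > h.py <<'E'
import numpy as np, cv2
from rig import env
def f(p): return p["img"].shape[0]/2/np.tan(np.radians(p["vertical_fov"])/2)
def cloud(p):
    z=p["z_map"]; F=f(p); v,u=np.mgrid[0:z.shape[0],0:z.shape[1]]
    c=np.stack([(u-p["cx"])/F*z,-(v-p["cy"])/F*z,-z,np.ones_like(z)],-1)
    w=(c@np.linalg.inv(p["extrinsics"]).T)[...,:3]; w[z==0]=np.nan; return w
E
python3 - <<'E'
from h import *
ims=[]
for n in ["scene","top"]:
    p=env.read_camera(n); np.savez("pics/"+n,**{k:p[k] for k in p})
    cv2.imwrite(f"pics/{n}.png",p["img"][...,::-1])
    w=cloud(p)
    for t in ["bread_box","tab_edge","lip_mouth","jam_jar","food_tin","spice_jar"]:
        for r in env.outline_of(t,p):
            m=r["mask"]; q=w[m]; q=q[~np.isnan(q[:,0])]
            print(n,t,round(r["p"],2),np.round(r["xy"]),m.sum(),np.round(np.nanpercentile(q,[3,50,97],axis=0),3).tolist() if len(q) else None)
print(env.get_t())
E
```

```text
scene bread_box 0.86 [291. 252.] 5707 [[0.471, 0.046, 0.01], [0.528, 0.125, 0.059], [0.616, 0.172, 0.116]]
scene bread_box 0.82 [367. 180.] 1826 [[0.517, -0.241, 0.004], [0.565, -0.173, 0.04], [0.622, -0.141, 0.051]]
scene tab_edge 0.58 [316. 245.] 490 [[0.475, 0.08, 0.066], [0.481, 0.109, 0.109], [0.487, 0.135, 0.134]]
scene tab_edge 0.48 [363. 167.] 238 [[0.565, -0.211, 0.042], [0.588, -0.19, 0.045], [0.612, -0.17, 0.05]]
scene lip_mouth 0.91 [368. 175.] 1807 [[0.517, -0.237, 0.005], [0.565, -0.173, 0.04], [0.622, -0.14, 0.051]]
scene lip_mouth 0.6 [294. 250.] 5913 [[0.471, 0.044, 0.004], [0.528, 0.124, 0.059], [0.617, 0.172, 0.114]]
scene jam_jar 0.78 [240. 281.] 1517 [[0.528, 0.203, -0.0], [0.545, 0.235, 0.065], [0.581, 0.255, 0.087]]
scene spice_jar 0.79 [272. 142.] 894 [[0.73, -0.109, 0.057], [0.74, -0.051, 0.111], [0.816, -0.039, 0.151]]
scene spice_jar 0.51 [241. 280.] 1491 [[0.528, 0.204, 0.008], [0.544, 0.236, 0.066], [0.578, 0.256, 0.087]]
top bread_box 0.67 [264. 243.] 4157 [[0.474, 0.042, 0.056], [0.546, 0.105, 0.06], [0.62, 0.169, 0.109]]
top bread_box 0.58 [393. 231.] 
[... 218 characters left out ...]
0.475, 0.078, 0.067], [0.481, 0.104, 0.11], [0.492, 0.132, 0.135]]
top tab_edge 0.21 [261. 244.] 4258 [[0.473, 0.041, 0.003], [0.546, 0.105, 0.06], [0.621, 0.169, 0.109]]
top lip_mouth 0.77 [264. 245.] 4100 [[0.475, 0.042, 0.056], [0.545, 0.105, 0.06], [0.62, 0.169, 0.109]]
top lip_mouth 0.64 [393. 229.] 1979 [[0.522, -0.24, 0.016], [0.573, -0.189, 0.042], [0.626, -0.145, 0.052]]
top jam_jar 0.95 [213. 242.] 659 [[0.531, 0.197, 0.037], [0.555, 0.221, 0.085], [0.582, 0.249, 0.089]]
top food_tin 0.83 [322. 238.] 563 [[0.53, -0.049, 0.031], [0.555, -0.023, 0.069], [0.582, 0.001, 0.073]]
top spice_jar 0.6 [337. 147.] 580 [[0.731, -0.078, 0.057], [0.742, -0.058, 0.147], [0.77, -0.041, 0.153]]
0.7
```

View pics/scene.png

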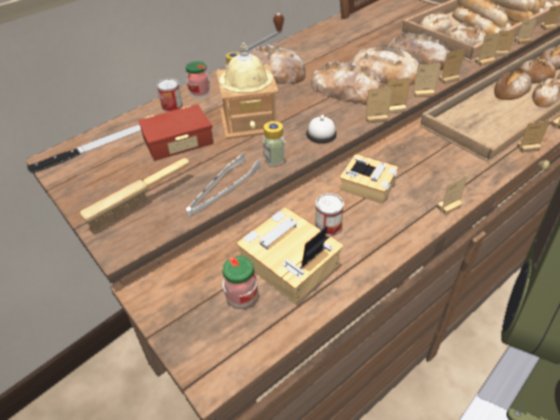

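View pics/top.png

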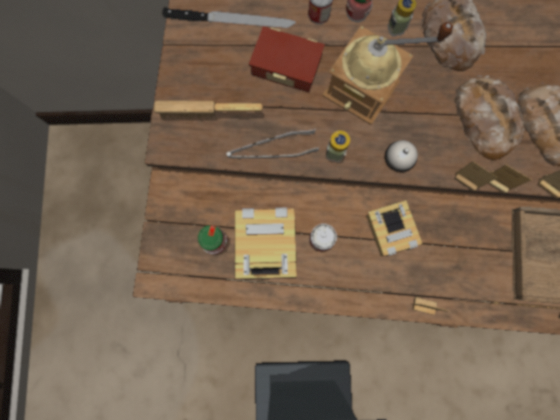

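The large box is at scene (291,252) and top (264,243). Its look-alike is the smaller box at scene (367,180) and top (393,231), and the red tin box at top (287,55) is unrelated. I choose the larger one, whose black tab stands at top (265,270). The jam jar is at top (211,240), the food tin at (323,237) and the spice jar at (340,143).

```bash
python3 - <<'E'
from h import *
for n in ["top","scene"]:
    p=dict(np.load(f"pics/{n}.npz")); w=cloud(p)
    R=(w[...,0]>.42)&(w[...,0]<.66)&(w[...,1]>.02)&(w[...,1]<.19)
    for lo,hi in [(.054,.0625),(.065,.072),(.0725,.08),(.085,.15)]:
        m=R&(w[...,2]>lo)&(w[...,2]<hi); q=w[m]
        print(n,lo,len(q),np.round(np.percentile(q,[2,50,98],axis=0),4).tolist())
        if lo in(.054,.0725,.085): 
            print(cv2.minAreaRect((q[:,:2]*1000).astype(np.float32)))
            if lo==.085: A=np.c_[q[:,2],q[:,1],np.ones(len(q))]; print("tab x=a z+b y+c",np.linalg.lstsq(A,q[:,0],rcond=None)[0], q[:,2].max())
p=dict(np.load("pics/scene.npz")); c=p["img"][200:320,210:370]
cv2.imwrite("pics/crop.png",cv2.resize(c,None,fx=4.5,fy=4.5,interpolation=2)[...,::-1])
from scipy.spatial.transform import Rotation as Ro
print(env.get_tool_rot(),env.nose_length,env.get_force())
E
```

```text
top 0.054 3123 [[0.472, 0.0398, 0.0561], [0.5453, 0.105, 0.0597], [0.6215, 0.1712, 0.0622]]
((548.077880859375, 105.69389343261719), (136.01889038085938, 156.93704223632812), 89.91378021240234)
top 0.065 155 [[0.4782, 0.0649, 0.0651], [0.4957, 0.1202, 0.0684], [0.585, 0.1492, 0.072]]
top 0.0725 348 [[0.5012, 0.065, 0.0727], [0.5761, 0.1051, 0.0751], [0.5871, 0.1471, 0.0782]]
((538.559326171875, 107.15123748779297), (82.6683578491211, 97.78582000732422), 88.43570709228516)
top 0.085 186 [[0.4753, 0.0764, 0.088], [0.4807, 0.1038, 0.1104], [0.4889, 0.1341, 0.1354]]
((482.4766540527344, 106.05128479003906), (59.52475357055664, 13.627130508422852), 88.50473022460938)
tab x=a z+b y+c [ 0.00733839 -0.00750691  0.4811297 ] 0.13647266735223118
scene 0.054 3279 [[0.4696, 0.0414, 0.0559], [0.5432, 0.1204, 0.0595], [0.6195, 0.1733, 0.062]]
((545.9959106445312, 106.56520080566406), (136.69180297851562, 155.9566192626953), 89.76132202148438)
scene 0.065 191 [[0.4766, 0.0657, 0.0652], [0.489, 0.137, 0.0677], [0.5849, 0.1479, 0.0718]]
scene 0.0725 397 [[0.4854, 0.0661, 0.0726], [0.5738, 0.1077, 0.0744], [0.5863, 0.1466, 0.0781]]
((535.8884887695312, 106.2431411743164), (86.06411743164062, 102.8071517944336), 89.60896301269531)
scene 0.085 396 [[0.4743, 0.078, 0.0865], [0.4806, 0.1098, 0.1123], [0.4851, 0.1358, 0.1339]]
((479.5234375, 106.5985107421875), (61.36442947387695, 13.324241638183594), 86.93772888183594)
tab x=a z+b y+c [-0.00810535  0.02546528  0.47839223] 0.1354624187084451
[6.49846148e-06 9.83682838e-01 1.79911296e-01 3.46337991e-06] 0.017 [ 0.6060352  -0.31476901 -0.09474683]
```

View pics/crop.png

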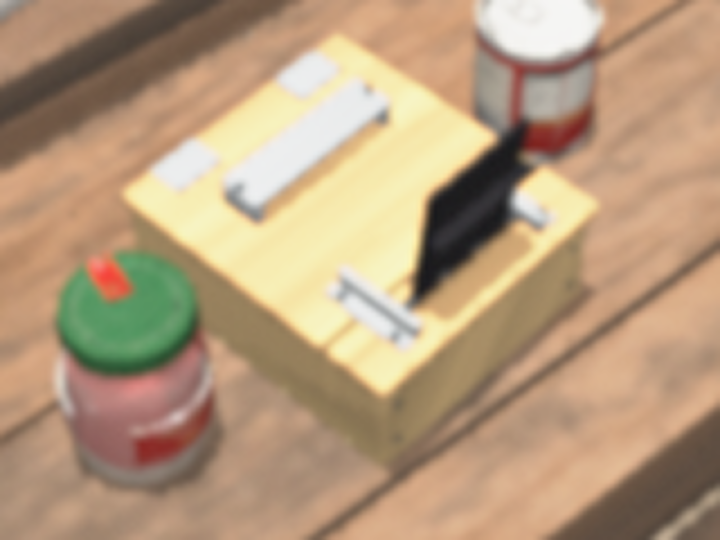

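The crop confirms the choice: the large box, tab standing with its rib on the front face, lip behind it, yaw ≈ 0 and centre ≈ (0.546, 0.106). Next I close the fingers and move to the front of the tab.

```bash
python3 - <<'E'
from h import *
q=[0,1,0,0]
print(env.inverse_kinematics([.44,.106,.111],q), env.inverse_kinematics([.54,.106,.083],q))
env.grip(0.0); print(env.get_t(),env.get_gripper_width())
env.move_to([.44,.106,.22],q); print(env.get_t())
env.move_linear([.44,.106,.113],vel=.1); print(env.get_t(),env.get_eef_pos(),env.get_force())
p=env.read_camera("scene"); cv2.imwrite("pics/pre.png",cv2.resize(p["img"][170:320,200:400],None,fx=4,fy=4)[...,::-1])
E
```

```text
[ 1.43027232e-01  3.01458093e-01  1.93953043e+00 -4.44089210e-16
  9.00604126e-01  1.71382356e+00] [ 1.17071730e-01  4.49457175e-01  1.76473424e+00 -4.44089210e-16
  9.27401235e-01  1.68786806e+00]
1.4667 0.00016989345142984008
3.9083
5.125 [0.44052665 0.1060625  0.11344475] [0.10157938 0.49172933 0.57326012]
```

View pics/pre.png

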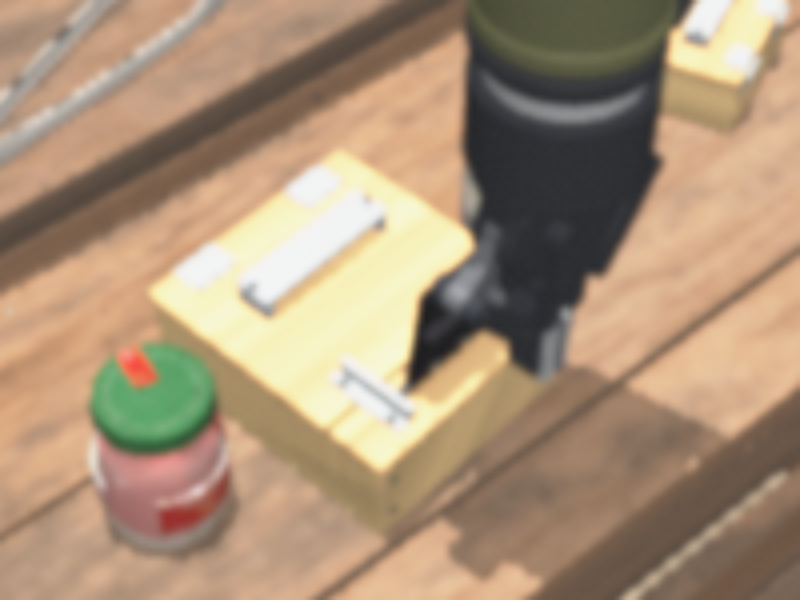

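The gripper stands in front of the tab, clear of everything. Now I fold the tab along an arc and feel for the lid.

```bash
python3 - <<'E'
from h import *
H=np.array([.4885,.064]); r=31
for th in [95,75,58,42,28,16,7]:
    t=np.radians(th); c,s=np.cos(t),np.sin(t)
    x=H[0]+(r*c-2*s)/1e3-.011; z=H[1]+(r*s+2*c)/1e3+.017
    env.move_linear([x,.106,z],vel=.05); F=env.get_force()
    print(th,np.round(F,1),round(env.get_t(),2))
    if np.linalg.norm(F)>12: print("stop"); break
else:
    for z in np.arange(.0845,.079,-.001):
        env.move_linear([x,.106,z],vel=.03); F=env.get_force(); print(np.round(env.get_eef_pos(),4),np.round(F,1),round(env.get_t(),2))
        if F[2]>6: break
p=env.read_camera("scene"); cv2.imwrite("pics/flat.png",cv2.resize(p["img"][170:320,200:400],None,fx=4,fy=4)[...,::-1])
E
```

```text
95 [-0.3  0.1  0.7] 5.98
75 [-0.5 -0.5  0.1] 6.35
58 [-0.4 -0.6 -0. ] 6.68
42 [-0.6 -0.   0.1] 7.01
28 [ 0.3 -0.2  0.3] 7.31
16 [ 0.1 -0.9  0.5] 7.59
7 [0.1 0.6 0.6] 7.84
[0.5081 0.106  0.0844] [0.7 0.1 0.6] 8.09
[0.5081 0.106  0.0835] [-0.3  0.3  0.8] 8.34
[0.5081 0.106  0.083 ] [-1.1 -0.3  5.6] 8.59
[0.5084 0.1061 0.0828] [-1.9 -0.2 12.2] 8.84
```

View pics/flat.png

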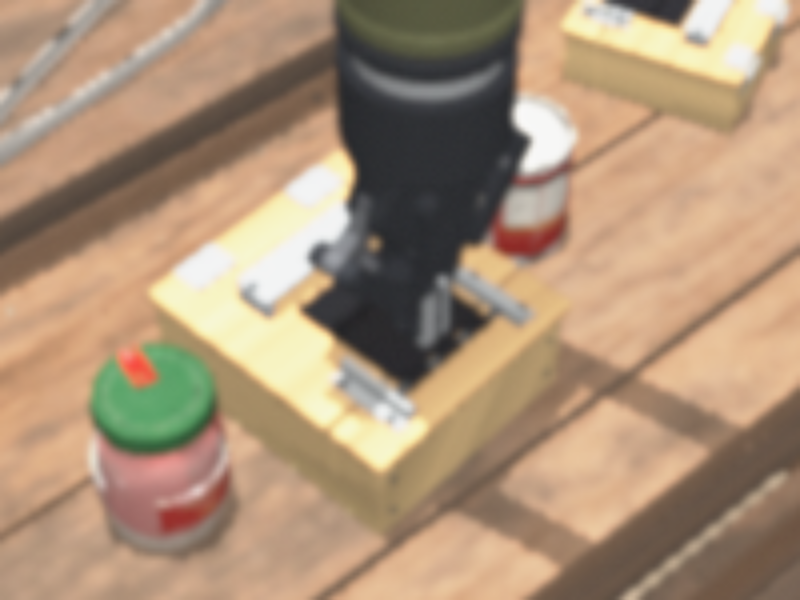

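The tab lies flat and the tip touches it at 0.066 as expected. The edge is still short of the lip. Now I slide it, watching the force.

```bash
python3 - <<'E'
from h import *
x=.508
while x<.5395:
    x+=.002 if x<.531 else .001
    env.move_linear([x,.106,.082],vel=.02); F=env.get_force(); print(np.round(env.get_eef_pos(),4),np.round(F,1),round(env.get_t(),2))
    if F[0]<-9 or F[2]>25: break
p=env.read_camera("scene"); cv2.imwrite("pics/slid.png",cv2.resize(p["img"][170:320,200:400],None,fx=4,fy=4)[...,::-1])
E
```

```text
[0.5096 0.106  0.0828] [-1.3 -0.6  9. ] 9.14
[0.5116 0.106  0.0828] [-2.6 -0.5  8.7] 9.39
[0.5136 0.106  0.0828] [-1.9 -0.5  9.4] 9.64
[0.5157 0.106  0.0829] [-2.4 -0.7  8.9] 9.89
[0.5176 0.106  0.0828] [-1.9 -0.9  9.3] 10.14
[0.5196 0.106  0.0829] [-2.4 -0.7  9.5] 10.39
[0.5217 0.106  0.0829] [-2.7  0.2  9.6] 10.64
[0.5236 0.106  0.0828] [-2.1 -0.4 10.6] 10.89
[0.5256 0.106  0.0828] [-2.6 -0.8  9.5] 11.14
[0.5264 0.106  0.0828] [-4.6 -0.1 11.7] 11.39
[0.5266 0.106  0.0827] [-7.1  0.1 15.1] 11.64
[0.5266 0.106  0.0826] [-10.8   0.6  18. ] 11.89
```

View pics/slid.png

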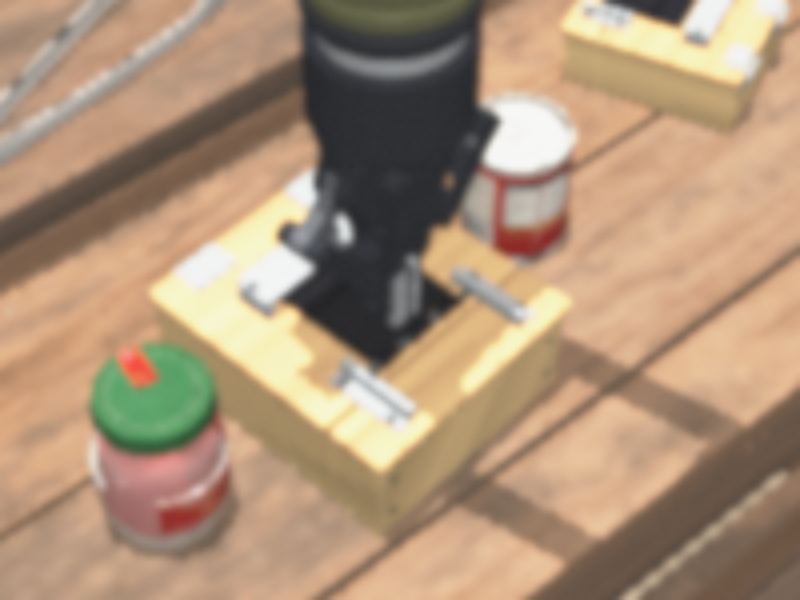

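The tip carried the tab 18 mm and then stopped hard, so the hinge is home and the tab is under the lip. Now I lift off and check.

```bash
python3 - <<'E'
from h import *
env.move_linear([.5268,.106,.0825],vel=.02)
env.move_linear([.5268,.106,.10],vel=.03)
env.move_linear([.5268,.106,.22],vel=.12)
env.move_to([.42,-.15,.25],[0,1,0,0]); env.dwell(.3)
print(env.get_t(),env.get_force())
p=env.read_camera("scene"); cv2.imwrite("pics/end.png",cv2.resize(p["img"][170:320,200:400],None,fx=4,fy=4)[...,::-1])
p=env.read_camera("top"); w=cloud(p)
R=(w[...,0]>.42)&(w[...,0]<.66)&(w[...,1]>.02)&(w[...,1]<.19)
q=w[R&(w[...,2]>.054)&(w[...,2]<.0625)]; print(np.percentile(q,[2,50,98],axis=0).round(4).tolist(),np.nanmax(w[R][:,2]))
for t in ["jam_jar","food_tin","spice_jar"]:
    for r in env.outline_of(t,p)[:1]: print(t,np.nanmedian(w[r["mask"]],axis=0).round(3))
E
```

```text
15.6167 [-0.1187036   0.6705955   0.97770754]
[[0.4716, 0.0397, 0.0559], [0.5457, 0.103, 0.0598], [0.6218, 0.1714, 0.0622]] 0.08018246085236302
jam_jar [0.555 0.219 0.085]
food_tin [ 0.554 -0.024  0.069]
spice_jar [ 0.741 -0.059  0.148]
```

View pics/end.png

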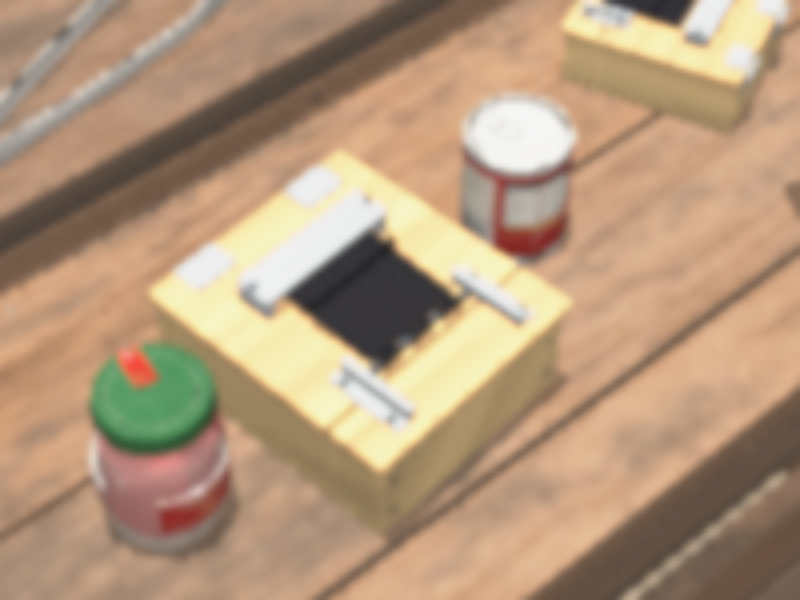

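The tab is flat with its edge tucked under the lip at about (340,270). The box and jars have not moved.

```bash
python3 -c "
from rig import env
print(env.close_job())"
```

```text
the job is handed in; nothing more can be done
None
```

The bread box is closed: the tab is flat, slid fully home and held under the lip, with the box, jars and tin where they were, and the job was handed in at about 16 s.

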